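# Turn the counter carousel to its stop and hang the red tin pot on the empty branch

### The job

Turn the blue display tree so that its empty branch comes round to the front, and press it gently but firmly against its springy stop for a moment before letting it go. Then hang the red pot by its wire handle on that branch, well behind the upturned tip, and leave it hanging there with the branch still facing front. Do not force the stop, bang the rack or disturb the other goods.

Things in the scene. Friction and masses are not known exactly. Their poses are not given: they have to be found in the camera images.
- stand: Fixed foot of the carousel: white disc 150 mm across, 12 mm thick. Origin: on the spindle axis, at the table; its -x axis is the carousel's front. A stop on the foot holds the empty branch somewhere within 0.25 rad either side of the front; it was set by hand and where exactly is not measured: feel for it.
- trunk_top (a point): Top centre of the blue tree's trunk, 195 mm high, on the spindle axis. Trunk 26 mm across; four level branches 8 mm thick at right angles, axis at 190 mm height, reaching 122 mm out, tips upturned to 204 mm. Three carry fixed pots (green, yellow, white) hung 75 mm out, 60 mm across, from 88 to 230 mm height; one is empty. Turns with light drag (0.12 N m) and stays where left.
- branch (a point): On the top line of the empty branch, 75 mm from the spindle axis, 194 mm high; hang the pot here. x points along the branch to the spindle, z up. It starts 0.7 to 1.4 rad anticlockwise (from above) of the stop, on the stand's -y side of the front; push it clockwise to the stop.
- branch_tip (a point): Point on the top line of the empty branch, 118 mm from the spindle axis, where the tip begins to turn up; 194 mm height. Same axes as branch.
- buffer (a joint): How far the tree presses the springy rubber stop back, rad: 0 untouched, grows as the branch is pushed clockwise past first touch. Spring 40 N m/rad: pushing 100 mm from the axis takes 4 N per 0.01 rad. Firmly pressed: above 0.012 (5 N there); forced: above 0.045 (18 N). It springs back when let go, the tree with it. It does not tell where the stop is.
- pot: Red tin pot to hang, upright on the table: open, rim 60 mm across, 60 mm high, about 0.1 to 0.2 kg, stiff wire handle (6 mm wire) in its y-z plane, wooden tab on top. Origin: centre of the underside. The handle's window, which the branch passes along the pot's x, is 26 mm wide, free from 75 to 106 mm height. Tab: 10 mm along x, 24 mm along y, 110 to 142 mm height.
- pot_eye (a point): Middle of the underside of the handle's crossbar, 106 mm above the pot's underside: this rests on the top of the branch when the pot hangs. Axes as the pot.
- pot_tab (a point): Middle of the wooden tab, 126 mm above the pot's underside; the place to grip it, best across its 10 mm thickness (the pot's x).
- sauce: Bystander: brown sauce bottle with yellow cap, 56 mm across, 150 mm high. Origin: centre of its underside.
- tin: Bystander: food tin, 66 mm across, 80 mm high. Origin: centre of its underside.
- marker: Bystander: blue marker pen with green cap, 130 mm long along its x, 16 mm thick, lying on the table. Origin: under its middle.
Things that resemble listed ones, but are neither listed nor needed, are in the scene too. Of the things that look like the pot, the middle-sized one is meant.

How it is judged:
On the way:
1. the tree is pressed against its springy stop (pressed back by more than 0.012 rad) by the fingers for 0.3 s (value of joint buffer above 0.012 rad and contact force between the fingers and stand above 2 N), for 0.3 s.
At the end, for the whole second after the job is handed in: The pot hangs by the crossbar of its handle on the empty branch, released and still: the crossbar's middle 35 to 110 mm from the spindle axis, within 16 mm sideways of the branch and resting on its top (-6 to +8 mm), the pot upright within 0.3 rad, the branch within 0.45 rad of the carousel's front (x of pot_eye in the frame of branch between -0.035 and 0.04 m and y of pot_eye in the frame of branch between -0.016 and 0.016 m and z of pot_eye in the frame of branch between -0.006 and 0.008 m and angle between pot's own z axis and vertical below 0.3 rad and linear speed of pot below 0.05 m/s and contact force between pot and stand above 0.3 N and angle between the x axis of branch and the x axis of stand, either way round below 0.45 rad and x of branch in the frame of stand below -0.03 m); the robot touches nothing.
It fails at once if the springy stop is forced: pressed back by more than 0.045 rad (value of joint buffer above 0.045 rad).
It fails at once if the robot presses on the carousel with more than 22 N (contact force between any of the arm, the fingers and stand above 22 N).
It fails at once if the pot is pressed or banged on the carousel with more than 20 N (contact force between pot and stand above 20 N).
It fails at once if the pot is tipped by more than 0.6 rad (angle between pot's own z axis and vertical above 0.6 rad).
It fails at once if the sauce bottle, the tin or the marker is disturbed (moved by more than 25 mm) (distance of any of sauce, tin, marker from where it was at the start of the episode above 0.025 m).
It also fails if it takes over 70 s, if anything falls off the work surface, if the arm or the gripper's body presses on something with over 40 N, if the wrist force passes 120 N, or if a joint passes its speed limit or range.

### The arm

A 6-joint arm with a two-finger parallel gripper is mounted at the origin on the work surface. World frame = base frame: x ahead of the robot, y to its left, z up, the work surface at z = 0. Lengths are in m, angles in rad, forces in N, time in s.
With the tool pointing down it reaches from about 0.375 to 0.975 m from the base axis. Payload 3.8 kg.
Tool frame: the origin (TCP) lies between the finger pads; the fingertips stand 22 mm ahead of it and the grasp point (between the pads) lies 3 mm ahead of it; z points along the fingers, y is the line along which they close (so a half turn about z gives the same grasp; the last joint's range is limited). The gripper opens to 88 mm and grips with 3 to 60 N. Pads are 18 mm wide; open, the fingers measure 123 mm over their backs; the gripper's body (75 mm by 187 mm) begins 45 mm behind the grasp point.
Start: joints at [-1.211, 0.264, 1.604, -0, 1.274, -0.037], TCP at [0.261, -0.623, 0.261] pointing down, gripper open.
Joint ranges: [-2.63, 2.63], [-0.94, 2.18], [0.31, 2.57], [-1.31, 4.45], [0, 2.66], [-2.55, 2.55]. Speed limits (rad/s): [2.57, 2.57, 3.14, 3.14, 3.14, 3.14].

### API

Orientations are given as a unit quaternion [w, x, y, z].
In Python, from cell import arm, optics, finder gives the robot as it stands.
- The arm moves only by the tool arm_command, never from a script. Its argument "steps" is a list of rows, each an object with "grip": the gripper's target within -1 to 1 (shut at 1, half-way at 0, fully open at -1); "translation": the shift along the world's x, y, z each as a share of 0.02 m, from -1 to 1, a list of three; "rotation": the turn, a rotation vector about the world's x, y, z each as a share of 8 degrees, from -1 to 1, a list of three. A call has 1 to 12 rows; each row shifts and turns the commanded pose from where the row before left it; what a row does not reach is not made up. A row lasts 1/8 s, in which the tool goes at most 62.5 mm and 10.7 degrees, less where a joint would pass 70% of its speed; a pose out of reach is approached as far as the arm can. A call with a number of a shift or a turn outside -1 to 1 is refused whole. A call with a gripper value outside its range is refused whole. The fingers move at their own pace and stop on an object; "newtons" is the grip in N (left out, the last holds). Time passes only in rows, so rows that do not move let the fingers close. It gives the time, the measured TCP pose, the force, the opening and the grip force at its end, in the units of the state.
- arm.sense(): the state, without advancing time (a new reading comes with each control period).
- optics.capture(name): name is "side" or "top"; returns (picture, depth): 400x640x3 uint8, red, green, blue; 400x640 float32, m along the optical axis (not along the pixel's ray), 0 where there is no reading.
- optics.camera_info(name): a dict with "fx", "fy", "cx", "cy" (pixels), "pose" (4x4, takes a point from camera to world coordinates). Camera axes: x right, y up, looking along -z (the intrinsics and any distortion apply to the point x, -y, -z); pixel columns grow to the right and rows downward; lengths in m; the calibration is good to about 2 mm. A picture is of the moment at which its call begins. camera_info takes no time and is no camera call.
- arm.close_job(): hands the job in; it is judged then, once.
Trained networks look in the newest picture that a camera, given by its name, has taken for a name from the list of things; names that differ only in an ending like _2 or _b are one class to them, and where a whole thing is asked for, a point or a joint stands for the part that bears it (a point fixed in the world has none). Each returns a list of dicts, best first, with "confidence" (0 to 1); they miss things now and then, are a little off and sometimes report something else, mostly with a low value. They report only what shows in the picture. A call takes as long as a camera call. They do not tell look-alikes from the thing itself.
- finder.search_frame(camera, label): "rect" ([left, top, width, height] in pixels, round what is visible of it).
- finder.cut_out(camera, label): "region" (400x640 bool, what is visible of it) and "rect" ([left, top, width, height] in pixels, round what is visible of it).
The state is a dict: "time": time; "joints": joint angles; "joint_velocities": joint speeds; "joint_efforts": joint torques, N m; "eef_pos": TCP position; "tool_rot": TCP orientation; "wrist_force": force on the tool from outside, world axes, zero at the start; "wrist_torque": the same for the moment, N m; "grip_width": opening from 0.0 (shut) to 1.0 (fully open); "grasp_force": force on a finger pad.
Only numpy, scipy, OpenCV 4.12 (cv2) and the standard library are available. Lean on these libraries where they do the work, as an engineer would, in place of code of your own. Each camera call takes 0.05 s, during which the arm holds its last target. There are 200 camera calls.

## Working session

There is one attempt and no reset: what is moved stays moved. The work goes in short steps, Python scripts to look and compute and a tool call to move; the robot and the scene stay as the last step left them, time stands still between calls to the robot, and variables do not carry over. Pictures are saved under pics/ and viewed, at most 10 in all, crops included, and the job is handed in when it is done.

Besides the shell and the picture viewer there is one more tool, called after "Emit:" in YAML: its name, and indented under it one key for each argument. arm_command: Moves the arm, as the interface text tells. Shift numbers are shares of 0.02 m and turn numbers shares of 8 degrees, none past 1 either way. Its arguments: {"type":"object","properties":{"steps":{"type":"array"},"newtons":{"type":"number"}},"required":["steps"]}

```bash
mkdir -p pics; cat > h.py <<'E'
import numpy as np, cv2
from cell import arm, optics, finder
def world(name, depth, rows, cols):
    c=optics.camera_info(name); z=depth[rows,cols]
    ok=z>0; z=z[ok]; r=rows[ok]; q=cols[ok]
    p=np.stack([(q-c['cx'])/c['fx']*z, -(r-c['cy'])/c['fy']*z, -z, np.ones_like(z)])
    return (c['pose']@p)[:3].T
def proj(name,P):
    c=optics.camera_info(name); p=np.linalg.inv(c['pose'])@np.append(P,1)
    return c['cx']+c['fx']*p[0]/-p[2], c['cy']-c['fy']*p[1]/-p[2]
def save(f,im): cv2.imwrite('pics/'+f,cv2.cvtColor(im,cv2.COLOR_RGB2BGR))
E
python3 - <<'E'
from h import *
ims=[]
for n in('side','top'):
    im,d=optics.capture(n); np.save(n+'_d.npy',d); np.save(n+'_i.npy',im); save(n+'0.png',im)
    print(n,{k:(np.round(v,3).tolist()) for k,v in optics.camera_info(n).items()})
    for l in('stand','pot','sauce','tin','marker'):
        for r in finder.cut_out(n,l)[:5]:
            m=r['region']; rr,cc=np.nonzero(m); P=world(n,d,rr,cc)
            if len(P): print(n,l,round(r['confidence'],2),r['rect'],np.round(np.percentile(P,[2,50,98],axis=0),3).tolist())
print(arm.sense())
E
```

```text
side {'fx': 376.12, 'fy': 376.12, 'cx': 316.769, 'cy': 201.596, 'pose': [[-0.964, 0.192, -0.184, 0.307], [-0.266, -0.719, 0.642, 0.695], [-0.009, 0.667, 0.745, 0.983], [0.0, 0.0, 0.0, 1.0]]}
side stand 0.61 [264.7, 140.6, 72.7, 83.5] [[0.501, -0.31, -0.0], [0.596, -0.095, 0.115], [0.716, -0.04, 0.227]]
side pot 0.97 [247.2, 300.3, 35.0, 55.3] [[0.506, 0.323, 0.001], [0.544, 0.358, 0.055], [0.583, 0.399, 0.201]]
side pot 0.8 [313.1, 322.0, 15.5, 21.6] [[0.398, 0.295, -0.0], [0.415, 0.311, 0.024], [0.433, 0.331, 0.095]]
side pot 0.59 [284.8, 273.4, 19.8, 42.7] [[0.482, 0.174, -0.0], [0.509, 0.235, 0.038], [0.545, 0.268, 0.143]]
side sauce 0.73 [219.4, 278.2, 26.5, 39.7] [[0.641, 0.28, 0.007], [0.657, 0.306, 0.092], [0.684, 0.322, 0.151]]
side tin 0.73 [335.6, 129.9, 16.0, 25.2] [[0.49, -0.516, 0.001], [0.516, -0.423, 0.062], [0.552, -0.41, 0.084]]
side marker 0.45 [375.1, 184.5, 32.8, 12.9] [[0.252, -0.299, 0.0], [0.303, -0.264, 0.014], [0.359, -0.228, 0.019]]
side marker 0.33 [286.5, 272.8, 20.7, 42.1] [[0.481, 0.173, -0.0], [0.508, 0.235, 0.038], [0.536, 0.268, 0.143]]
top {'fx': 372
[... 876 characters left out ...]
336e+00,  2.63852878e-01,  1.60398891e+00,  1.99444955e-05,
        1.27374453e+00, -3.69128736e-02]), 'joint_velocities': array([-1.22779371e-04,  8.20545838e-06,  1.57059199e-04, -7.41550630e-04,
        7.90668666e-05, -6.98750137e-04]), 'joint_efforts': array([-5.21233178e-04, -5.01650190e+01, -3.57004988e+01,  7.29209790e-02,
        1.88799592e-02, -1.83081880e-05]), 'eef_pos': array([ 0.2608736 , -0.62253605,  0.26074351]), 'tool_rot': array([1.59259586e-06, 9.80381223e-01, 1.97110776e-01, 9.92069214e-06]), 'wrist_force': array([-0.74697138,  0.39172438, -0.45109499]), 'wrist_torque': array([-0.03294979,  0.06555322,  0.00046861]), 'grasp_force': 0.0, 'grip_width': 1.0008974374936956}
```

```bash
python3 - <<'E'
from h import *
a=np.load('top_i.npy');b=np.load('side_i.npy')
save('c1.png',np.hstack([cv2.resize(a[100:240,100:240],(400,400)),cv2.resize(a[90:230,290:430],(400,400))]))
save('c2.png',np.hstack([cv2.resize(b[240:370,210:340],(400,400)),cv2.resize(b[120:250,240:370],(400,400))]))
E
```

```text
(no output)
```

View pics/top0.png

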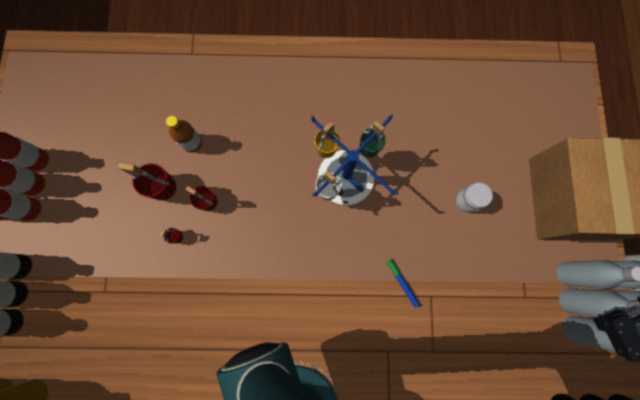

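View pics/c1.png

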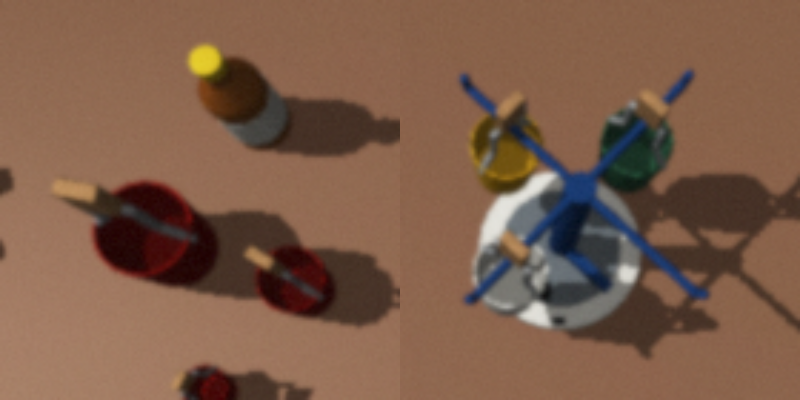

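View pics/c2.png

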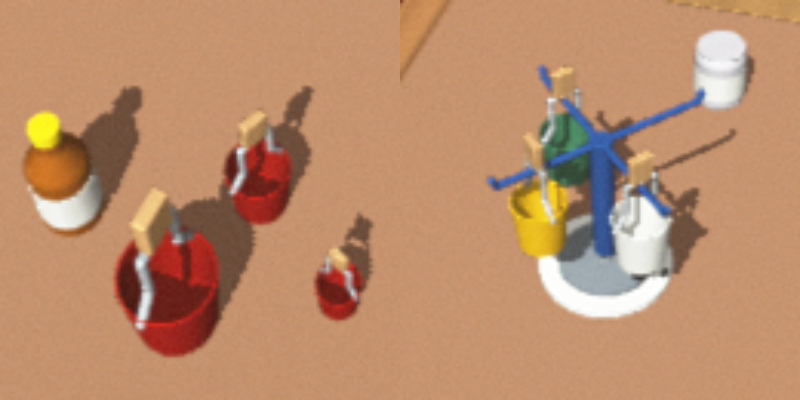

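Top view: the red pots are at (152,180) big, (203,198) middle and (173,236) small. The middle one is the target, and the crops confirm it. The blue tree's hub is at about (353,155). Its empty branch runs to a tip at about (397,193), pointing world −x −y. White is on the branch at (314,194).

```bash
cat > tree.py <<'E'
from h import *
def tree(n,im,d):
    hsv=cv2.cvtColor(im,cv2.COLOR_RGB2HSV)
    m=(hsv[...,0]>105)&(hsv[...,0]<130)&(hsv[...,1]>120)&(d>0)
    r,c=np.nonzero(m); P=world(n,d,r,c)
    return P[(P[:,2]>.17)&(P[:,2]<.215)&(P[:,0]>.4)&(P[:,0]<.75)&(P[:,1]>-.3)&(P[:,1]<.05)]
def fit(P):
    from scipy.optimize import least_squares
    def res(q):
        v=P[:,:2]-q[:2]; c,s=np.cos(q[2]),np.sin(q[2])
        a=v[:,0]*c+v[:,1]*s; b=-v[:,0]*s+v[:,1]*c
        return np.minimum(abs(a),abs(b))
    best=min((least_squares(res,[*P[:,:2].mean(0),t],loss='soft_l1',f_scale=.003) for t in np.arange(0,1.57,.2)),key=lambda r:r.cost)
    return best.x
E
python3 - <<'E'
from tree import *
for n in('top','side'):
    im=np.load(n+'_i.npy');d=np.load(n+'_d.npy')
    P=tree(n,im,d);q=fit(P);print(n,len(P),q[:2].round(4),np.degrees(q[2])%90, P[:,2].mean())
    v=P[:,:2]-q[:2]
    for k in range(4):
        t=q[2]+k*np.pi/2; a=v@[np.cos(t),np.sin(t)]; print(np.degrees(t)%360, a.max())
    # pot tab
    hsv=cv2.cvtColor(im,cv2.COLOR_RGB2HSV)
    r,c=np.nonzero(d>0); W=world(n,d,r,c)
    near=np.hypot(W[:,0]-.508,W[:,1]-.24)<.05
    w=W[near&(W[:,2]>.118)&(W[:,2]<.15)]; 
    if len(w): cc,s,vt=np.linalg.svd(w[:,:2]-w[:,:2].mean(0),full_matrices=False); print('tab',len(w),w.mean(0).round(4),w[:,2].max(),np.degrees(np.arctan2(vt[0,1],vt[0,0])),s, np.ptp((w[:,:2]-w[:,:2].mean(0))@vt.T,axis=0))
    w=W[near&(W[:,2]>.052)&(W[:,2]<.064)]; (x,y),rad=cv2.minEnclosingCircle(w[:,:2].astype(np.float32)); print('rim',x,y,rad)
    w=W[near&(W[:,2]>.064)&(W[:,2]<.15)]; cc,s,vt=np.linalg.svd(w[:,:2]-w[:,:2].mean(0),full_matrices=False); print('handle',len(w),w.mean(0).round(4),np.degrees(np.arctan2(vt[0,1],vt[0,0])),s)
    # black mark and disc
    f=(W[:,2]>.006)&(W[:,2]<.018)&(np.hypot(W[:,0]-q[0],W[:,1]-q[1])<.09); D=W[f];
    print('disc',cv2.minEnclosingCircle(D[:,:2].astype(np.float32)))
    v=im[r,c].max(1); k=f&(v<60); print('dark',k.sum(),W[k].mean(0),W[k].std(0))
    big=W[(np.hypot(W[:,0]-.54,W[:,1]-.36)<.06)&(W[:,2]>.165)]; print('bigtab',big.min(0),big.max(0))
E
```

```text
top 552 [ 0.5759 -0.1211] 47.282037787046136 0.19460966592816537
47.282037787046136 0.12240804659550472
137.28203778704614 0.12174091945335332
227.28203778704614 0.12222678521250438
317.28203778704614 0.12154284652350456
tab 64 [0.5041 0.2363 0.1393] 0.14635962258067192 -121.78884960585467 [0.06046812 0.02325943] [0.02410864 0.00994304]
rim 0.5056988000869751 0.23835885524749756 0.030413148924708366
handle 99 [0.5017 0.232  0.1223] -123.58613434654798 [0.10034313 0.02769887]
disc ((0.5816593170166016, -0.11568950116634369), 0.08358411490917206)
dark 43 [ 0.55904403 -0.14606878  0.01681374] [0.02694495 0.01643521 0.00121519]
bigtab [0.5333331  0.34192979 0.16509004] [0.55004423 0.37639527 0.20403391]
side 258 [ 0.5779 -0.1192] 47.09091611137917 0.1922006722791986
47.09091611137917 0.12062705768213054
137.0909161113792 0.12403695290144108
227.0909161113792 0.12329998849228399
317.0909161113792 0.12087997376611988
tab 73 [0.5067 0.2421 0.1348] 0.14503903644098182 56.63865756317318 [0.06199731 0.02460995] [0.02450915 0.01040522]
rim 0.507896900177002 0.23947232961654663 0.031772512942552567
handle 134 [0.5073 0.2426 0.1158] 58.34461304348128 [0.14109628 0.02905009]
disc ((0.5830710530281067, -0.11861290782690048), 0.07933247089385986)
dark 0 [nan nan nan] [nan nan nan]
bigtab [0.53469044 0.34406803 0.16550245] [0.55325693 0.37767763 0.20449983]<stdin>:19: RuntimeWarning: Mean of empty slice.
  ret = um.true_divide(
  ret = _var(a, axis=axis, dtype=dtype, out=out, ddof=ddof,
  arrmean = um.true_divide(arrmean, div, out=arrmean,
  ret = um.true_divide(
```

Emit:
arm_command:
  steps:
    - {"grip": 1, "translation": [0.67, 0.97, 0], "rotation": [0, 0, -0.25]}
    - {"grip": 1, "translation": [0.67, 0.97, 0], "rotation": [0, 0, -0.25]}
    - {"grip": 1, "translation": [0.67, 0.97, 0], "rotation": [0, 0, -0.25]}
    - {"grip": 1, "translation": [0.67, 0.97, 0], "rotation": [0, 0, -0.25]}
    - {"grip": 1, "translation": [0.67, 0.97, 0], "rotation": [0, 0, -0.25]}
    - {"grip": 1, "translation": [0.67, 0.97, 0], "rotation": [0, 0, -0.25]}
    - {"grip": 1, "translation": [0.67, 0.97, 0], "rotation": [0, 0, -0.25]}
    - {"grip": 1, "translation": [0.67, 0.97, 0], "rotation": [0, 0, -0.25]}
    - {"grip": 1, "translation": [0.67, 0.97, 0], "rotation": [0, 0, -0.25]}
    - {"grip": 1, "translation": [0.67, 0.97, 0], "rotation": [0, 0, -0.25]}
    - {"grip": 1, "translation": [0.67, 0.97, 0], "rotation": [0, 0, -0.25]}
    - {"grip": 1, "translation": [0.67, 0.97, 0], "rotation": [0, 0, -0.09]}
  newtons: 25

```text
time: 2.1
eef_pos: [0.4221, -0.3891, 0.2609]
tool_rot: [0.0, 1.0, -0.0, 0.0]
wrist_force: [-0.2, 0.2, -0.1]
grip_width: 0.005
grasp_force: 0.0
```

Emit:
arm_command:
  steps:
    - {"grip": 1, "translation": [0.67, 0.97, 0], "rotation": [0, 0, 0]}
    - {"grip": 1, "translation": [0.67, 0.97, 0], "rotation": [0, 0, 0]}
    - {"grip": 1, "translation": [0.67, 0.97, 0], "rotation": [0, 0, 0]}
    - {"grip": 1, "translation": [0.67, 0.97, 0], "rotation": [0, 0, 0]}
    - {"grip": 1, "translation": [0.67, 0.97, 0], "rotation": [0, 0, 0]}
    - {"grip": 1, "translation": [0.67, 0.97, 0], "rotation": [0, 0, 0]}
    - {"grip": 1, "translation": [0.67, 0.97, 0], "rotation": [0, 0, 0]}
    - {"grip": 1, "translation": [0.67, 0.97, 0], "rotation": [0, 0, 0]}
    - {"grip": 1, "translation": [0, 0, -1], "rotation": [0, 0, 0]}
    - {"grip": 1, "translation": [0, 0, -1], "rotation": [0, 0, 0]}
    - {"grip": 1, "translation": [0, 0, -0.9], "rotation": [0, 0, 0]}
    - {"grip": 1, "translation": [0, 0, 0], "rotation": [0, 0, 0]}

```text
time: 3.6
eef_pos: [0.5268, -0.2343, 0.1995]
tool_rot: [-0.001, 1.0, -0.0, -0.003]
wrist_force: [-0.3, -0.9, 0.8]
grip_width: 0.009
grasp_force: 0.0
```

Emit:
arm_command:
  steps:
    - {"grip": 1, "translation": [-0.04, 0.24, 0.05], "rotation": [0, 0, 0]}
    - {"grip": 1, "translation": [-0.04, 0.24, 0.05], "rotation": [0, 0, 0]}
    - {"grip": 1, "translation": [-0.04, 0.24, 0], "rotation": [0, 0, 0]}
    - {"grip": 1, "translation": [-0.04, 0.24, 0], "rotation": [0, 0, 0]}
    - {"grip": 1, "translation": [-0.12, 0.24, 0], "rotation": [0, 0, 0]}
    - {"grip": 1, "translation": [-0.12, 0.24, 0], "rotation": [0, 0, 0]}
    - {"grip": 1, "translation": [-0.18, 0.24, 0], "rotation": [0, 0, 0]}
    - {"grip": 1, "translation": [-0.18, 0.24, 0], "rotation": [0, 0, 0]}
    - {"grip": 1, "translation": [-0.18, 0.24, 0], "rotation": [0, 0, 0]}
    - {"grip": 1, "translation": [-0.18, 0.24, 0], "rotation": [0, 0, 0]}
    - {"grip": 1, "translation": [-0.18, 0.24, 0], "rotation": [0, 0, 0]}
    - {"grip": 1, "translation": [0, 0, 0], "rotation": [0, 0, 0]}

```text
time: 5.1
eef_pos: [0.5026, -0.181, 0.2046]
tool_rot: [-0.0, 1.0, 0.0, -0.0]
wrist_force: [1.0, 0.2, 0.0]
grip_width: 0.002
grasp_force: 0.1
```

```bash
cat > look.py <<'E'
from tree import *
import sys
im,d=optics.capture('top'); save(sys.argv[1],cv2.resize(im[90:230,290:430],(500,500)))
P=tree('top',im,d); q=fit(P); print(q[:2].round(4),np.degrees(q[2])%90, len(P)); s=arm.sense(); print(s['eef_pos'],s['wrist_force'])
E
python3 look.py l1.png
```

```text
[ 0.5765 -0.1211] 25.467673418286424 303
[ 0.50267366 -0.18122781  0.20463244] [0.28830993 0.24276535 0.08344137]
```

Emit:
arm_command:
  steps:
    - {"grip": 1, "translation": [-0.16, 0.23, 0], "rotation": [0, 0, 0]}
    - {"grip": 1, "translation": [-0.16, 0.23, 0], "rotation": [0, 0, 0]}
    - {"grip": 1, "translation": [-0.16, 0.23, 0], "rotation": [0, 0, 0]}
    - {"grip": 1, "translation": [-0.16, 0.23, 0], "rotation": [0, 0, 0]}
    - {"grip": 1, "translation": [-0.16, 0.23, 0], "rotation": [0, 0, 0]}
    - {"grip": 1, "translation": [0, 0, 0], "rotation": [0, 0, 0]}

```text
time: 5.9
eef_pos: [0.4863, -0.1582, 0.2046]
tool_rot: [-0.0, 1.0, 0.0, -0.0]
wrist_force: [-0.9, 0.3, 0.3]
grip_width: 0.005
grasp_force: 0.1
```

Emit:
arm_command:
  steps:
    - {"grip": 1, "translation": [-0.02, 0.07, 0], "rotation": [0, 0, 0]}
    - {"grip": 1, "translation": [-0.02, 0.07, 0], "rotation": [0, 0, 0]}
    - {"grip": 1, "translation": [0, 0, 0], "rotation": [0, 0, 0]}

```text
time: 6.28
eef_pos: [0.4859, -0.156, 0.2046]
tool_rot: [-0.0, 1.0, 0.0, -0.0]
wrist_force: [-0.9, -0.5, 0.1]
grip_width: 0.003
grasp_force: 0.5
```

Emit:
arm_command:
  steps:
    - {"grip": 1, "translation": [0, 0.07, 0], "rotation": [0, 0, 0]}
    - {"grip": 1, "translation": [0, 0.07, 0], "rotation": [0, 0, 0]}
    - {"grip": 1, "translation": [0, 0, 0], "rotation": [0, 0, 0]}

```text
time: 6.65
eef_pos: [0.4859, -0.153, 0.2046]
tool_rot: [-0.0, 1.0, 0.0, -0.0]
wrist_force: [0.1, -0.4, 1.1]
grip_width: 0.002
grasp_force: 0.5
```

Emit:
arm_command:
  steps:
    - {"grip": 1, "translation": [0, 0.07, 0], "rotation": [0, 0, 0]}
    - {"grip": 1, "translation": [0, 0.07, 0], "rotation": [0, 0, 0]}
    - {"grip": 1, "translation": [0, 0, 0], "rotation": [0, 0, 0]}

```text
time: 7.02
eef_pos: [0.486, -0.1502, 0.2046]
tool_rot: [-0.0, 1.0, 0.0, -0.0]
wrist_force: [0.3, -0.8, 0.3]
grip_width: 0.004
grasp_force: 0.4
```

Emit:
arm_command:
  steps:
    - {"grip": 1, "translation": [0, 0.07, 0], "rotation": [0, 0, 0]}
    - {"grip": 1, "translation": [0, 0.07, 0], "rotation": [0, 0, 0]}
    - {"grip": 1, "translation": [0, 0, 0], "rotation": [0, 0, 0]}

```text
time: 7.4
eef_pos: [0.4861, -0.1474, 0.2047]
tool_rot: [-0.0, 1.0, 0.0, 0.0]
wrist_force: [-1.5, -1.3, 0.0]
grip_width: 0.006
grasp_force: 0.4
```

Emit:
arm_command:
  steps:
    - {"grip": 1, "translation": [0, 0.07, 0], "rotation": [0, 0, 0]}
    - {"grip": 1, "translation": [0, 0.07, 0], "rotation": [0, 0, 0]}
    - {"grip": 1, "translation": [0, 0, 0], "rotation": [0, 0, 0]}

```text
time: 7.78
eef_pos: [0.4861, -0.1446, 0.2047]
tool_rot: [-0.0, 1.0, 0.0, 0.0]
wrist_force: [-0.5, -0.3, -0.4]
grip_width: 0.006
grasp_force: 0.4
```

Emit:
arm_command:
  steps:
    - {"grip": 1, "translation": [0, 0.07, 0], "rotation": [0, 0, 0]}
    - {"grip": 1, "translation": [0, 0.07, 0], "rotation": [0, 0, 0]}
    - {"grip": 1, "translation": [0, 0, 0], "rotation": [0, 0, 0]}

```text
time: 8.15
eef_pos: [0.4861, -0.1418, 0.2047]
tool_rot: [-0.0, 1.0, 0.0, 0.0]
wrist_force: [-0.4, -1.1, -0.7]
grip_width: 0.005
grasp_force: 0.4
```

Emit:
arm_command:
  steps:
    - {"grip": 1, "translation": [0, 0.07, 0], "rotation": [0, 0, 0]}
    - {"grip": 1, "translation": [0, 0.07, 0], "rotation": [0, 0, 0]}
    - {"grip": 1, "translation": [0, 0, 0], "rotation": [0, 0, 0]}

```text
time: 8.52
eef_pos: [0.486, -0.139, 0.2047]
tool_rot: [-0.0, 1.0, 0.0, -0.0]
wrist_force: [-0.1, -1.0, 0.4]
grip_width: 0.009
grasp_force: 0.6
```

Emit:
arm_command:
  steps:
    - {"grip": 1, "translation": [0, 0.07, 0], "rotation": [0, 0, 0]}
    - {"grip": 1, "translation": [0, 0.07, 0], "rotation": [0, 0, 0]}
    - {"grip": 1, "translation": [0, 0, 0], "rotation": [0, 0, 0]}

```text
time: 8.9
eef_pos: [0.486, -0.1362, 0.2047]
tool_rot: [-0.0, 1.0, 0.0, 0.0]
wrist_force: [-1.4, -1.6, 0.1]
grip_width: 0.003
grasp_force: 0.6
```

Emit:
arm_command:
  steps:
    - {"grip": 1, "translation": [0, 0.07, 0], "rotation": [0, 0, 0]}
    - {"grip": 1, "translation": [0, 0.07, 0], "rotation": [0, 0, 0]}
    - {"grip": 1, "translation": [0, 0, 0], "rotation": [0, 0, 0]}

```text
time: 9.28
eef_pos: [0.4861, -0.134, 0.2048]
tool_rot: [0.001, 1.0, 0.0, 0.0]
wrist_force: [-1.3, -4.4, 0.0]
grip_width: 0.009
grasp_force: 2.4
```

Emit:
arm_command:
  steps:
    - {"grip": 1, "translation": [0, 0.08, 0], "rotation": [0, 0, 0]}
    - {"grip": 1, "translation": [0, 0, 0], "rotation": [0, 0, 0]}

```text
time: 9.52
eef_pos: [0.4861, -0.133, 0.2048]
tool_rot: [0.001, 1.0, 0.0, 0.0]
wrist_force: [-1.0, -7.7, -0.7]
grip_width: 0.007
grasp_force: 3.5
```

Emit:
arm_command:
  steps:
    - {"grip": 1, "translation": [0, 0.07, 0], "rotation": [0, 0, 0]}
    - {"grip": 1, "translation": [0, 0, 0], "rotation": [0, 0, 0]}
    - {"grip": 1, "translation": [0, 0, 0], "rotation": [0, 0, 0]}

```text
time: 9.9
eef_pos: [0.4861, -0.1322, 0.2048]
tool_rot: [0.002, 1.0, 0.0, 0.0]
wrist_force: [-0.4, -8.7, -2.3]
grip_width: 0.006
grasp_force: 4.4
```

Emit:
arm_command:
  steps:
    - {"grip": 1, "translation": [0, 0.06, 0], "rotation": [0, 0, 0]}
    - {"grip": 1, "translation": [0, 0, 0], "rotation": [0, 0, 0]}
    - {"grip": 1, "translation": [0, 0, 0], "rotation": [0, 0, 0]}
    - {"grip": 1, "translation": [0, 0, 0], "rotation": [0, 0, 0]}
    - {"grip": 1, "translation": [0, 0, 0], "rotation": [0, 0, 0]}

```text
time: 10.52
eef_pos: [0.4862, -0.1315, 0.2049]
tool_rot: [0.002, 1.0, 0.0, 0.0]
wrist_force: [-0.8, -9.9, -1.6]
grip_width: 0.004
grasp_force: 5.2
```

Emit:
arm_command:
  steps:
    - {"grip": 1, "translation": [0, -0.1, 0], "rotation": [0, 0, 0]}
    - {"grip": 1, "translation": [0, -0.15, 0], "rotation": [0, 0, 0]}
    - {"grip": 1, "translation": [0, -0.5, 0], "rotation": [0, 0, 0]}
    - {"grip": 1, "translation": [0, -1, 0], "rotation": [0, 0, 0]}
    - {"grip": 1, "translation": [0, 0, 1], "rotation": [0, 0, 0]}
    - {"grip": 1, "translation": [0, 0, 1], "rotation": [0, 0, 0]}
    - {"grip": 1, "translation": [0, 0, 1], "rotation": [0, 0, 0]}
    - {"grip": 1, "translation": [-1, 0, 1], "rotation": [0, 0, 0]}
    - {"grip": 1, "translation": [-1, 0, 1], "rotation": [0, 0, 0]}
    - {"grip": 1, "translation": [-1, 0, 0], "rotation": [0, 0, 0]}
    - {"grip": 1, "translation": [-1, 0, 0], "rotation": [0, 0, 0]}
    - {"grip": 1, "translation": [0, 0, 0], "rotation": [0, 0, 0]}

```text
time: 12.02
eef_pos: [0.4056, -0.1649, 0.305]
tool_rot: [-0.0, 1.0, -0.001, 0.0]
wrist_force: [-0.1, -0.2, 0.3]
grip_width: 0.008
grasp_force: 0.0
```

```bash
python3 look.py l2.png; python3 -c "
from tree import *
im,d=optics.capture('side'); P=tree('side',im,d); q=fit(P); print(q[:2],np.degrees(q[2])%90,len(P))
print(arm.sense()['joints'],arm.sense()['time'])"
```

```text
[ 0.5758 -0.1212] 86.99276203880439 472
[ 0.40622641 -0.16489774  0.30498726] [-0.25019845 -0.67021014  0.5565571 ]
[ 0.57655505 -0.11950534] 86.84661045337275 259
[-4.42322591e-01 -2.24398040e-01  2.02041347e+00  5.10975021e-04
  1.34464724e+00  1.12886122e+00] 12.125
```

View pics/l2.png

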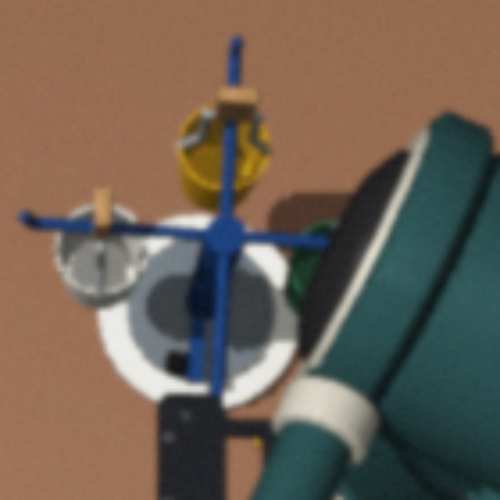

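Emit:
arm_command:
  steps:
    - {"grip": -1, "translation": [0.24, 0.96, 0], "rotation": [0, 0, 0.34]}
    - {"grip": -1, "translation": [0.24, 0.96, 0], "rotation": [0, 0, 0.34]}
    - {"grip": -1, "translation": [0.24, 0.96, 0], "rotation": [0, 0, 0.34]}
    - {"grip": -1, "translation": [0.24, 0.96, 0], "rotation": [0, 0, 0.34]}
    - {"grip": -1, "translation": [0.24, 0.96, 0], "rotation": [0, 0, 0.34]}
    - {"grip": -1, "translation": [0.24, 0.96, 0], "rotation": [0, 0, 0.34]}
    - {"grip": -1, "translation": [0.24, 0.96, 0], "rotation": [0, 0, 0.34]}
    - {"grip": -1, "translation": [0.24, 0.96, 0], "rotation": [0, 0, 0.34]}
    - {"grip": -1, "translation": [0.24, 0.96, 0], "rotation": [0, 0, 0.34]}
    - {"grip": -1, "translation": [0.24, 0.96, 0], "rotation": [0, 0, 0.34]}
    - {"grip": -1, "translation": [0.24, 0.96, 0], "rotation": [0, 0, 0.34]}
    - {"grip": -1, "translation": [0.24, 0.96, 0], "rotation": [0, 0, 0.34]}

```text
time: 13.62
eef_pos: [0.4647, 0.0671, 0.3045]
tool_rot: [-0.0, 0.959, 0.282, 0.0]
wrist_force: [-0.3, 0.4, 0.6]
grip_width: 1.001
grasp_force: 0.0
```

Emit:
arm_command:
  steps:
    - {"grip": -1, "translation": [0.24, 0.96, 0], "rotation": [0, 0, 0.34]}
    - {"grip": -1, "translation": [0.24, 0.96, 0], "rotation": [0, 0, 0.34]}
    - {"grip": -1, "translation": [0.24, 0.96, 0], "rotation": [0, 0, 0.34]}
    - {"grip": -1, "translation": [0.24, 0.96, 0], "rotation": [0, 0, 0.34]}
    - {"grip": -1, "translation": [0.24, 0.96, 0], "rotation": [0, 0, 0.34]}
    - {"grip": -1, "translation": [0.24, 0.96, 0], "rotation": [0, 0, 0.34]}
    - {"grip": -1, "translation": [0.24, 0.96, 0], "rotation": [0, 0, 0.34]}
    - {"grip": -1, "translation": [0.24, 0.96, 0], "rotation": [0, 0, 0.34]}
    - {"grip": -1, "translation": [0.24, 0.96, 0], "rotation": [0, 0, 0.34]}
    - {"grip": -1, "translation": [0, 0, -1], "rotation": [0, 0, 0]}
    - {"grip": -1, "translation": [0, 0, -1], "rotation": [0, 0, 0]}
    - {"grip": -1, "translation": [0, 0, -1], "rotation": [0, 0, 0]}

```text
time: 15.12
eef_pos: [0.506, 0.238, 0.2422]
tool_rot: [0.0, 0.878, 0.478, -0.001]
wrist_force: [0.0, -0.1, -1.0]
grip_width: 0.998
grasp_force: 0.0
```

```bash
python3 - <<'E'
from h import *
print(arm.sense()['eef_pos'],arm.sense()['tool_rot'])
im,d=optics.capture('side'); save('g1.png',cv2.resize(im[220:370,200:350],(600,600)))
r,c=np.nonzero(d>0); W=world('side',d,r,c)
near=np.hypot(W[:,0]-.508,W[:,1]-.24)<.04
w=W[near&(W[:,2]>.118)&(W[:,2]<.15)]; print(len(w),w.mean(0))
E
```

```text
[0.50603915 0.23797842 0.24223462] [ 6.70284126e-06  8.78415413e-01  4.77896607e-01 -1.09356908e-03]
71 [0.50664514 0.2421808  0.13537387]
```

View pics/g1.png

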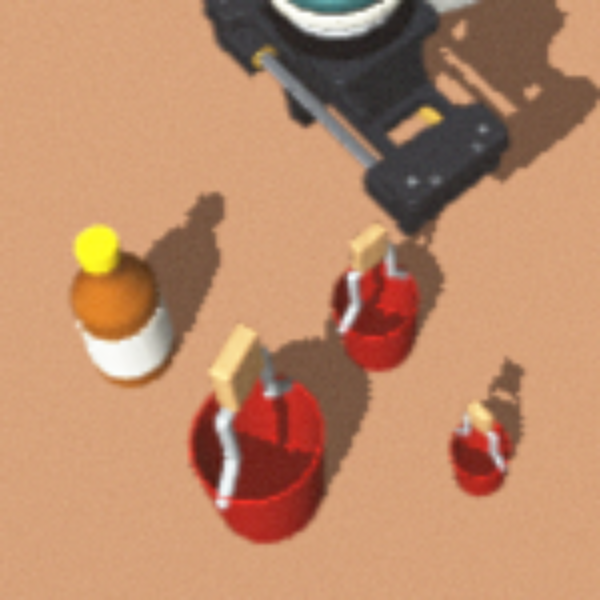

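The side crop shows the gripper directly above the middle pot's tab (375,245). The big pot and the bottle are clear of it.

Emit:
arm_command:
  steps:
    - {"grip": -1, "translation": [0, 0.05, -1], "rotation": [0, 0, 0]}
    - {"grip": -1, "translation": [0, 0, -1], "rotation": [0, 0, 0]}
    - {"grip": -1, "translation": [0, 0, -1], "rotation": [0, 0, 0]}
    - {"grip": -1, "translation": [0, 0, -1], "rotation": [0, 0, 0]}
    - {"grip": -1, "translation": [0, 0, -1], "rotation": [0, 0, 0]}
    - {"grip": -1, "translation": [0, 0, -0.25], "rotation": [0, 0, 0]}
    - {"grip": 0.5, "translation": [0, 0, 0], "rotation": [0, 0, 0]}
    - {"grip": 1, "translation": [0, 0, 0], "rotation": [0, 0, 0]}
    - {"grip": 1, "translation": [0, 0, 0], "rotation": [0, 0, 0]}
    - {"grip": 1, "translation": [0, 0, 0], "rotation": [0, 0, 0]}
    - {"grip": 1, "translation": [0, 0, 0], "rotation": [0, 0, 0]}
    - {"grip": 1, "translation": [0, 0, 0], "rotation": [0, 0, 0]}
  newtons: 25

```text
time: 16.68
eef_pos: [0.5069, 0.2399, 0.1398]
tool_rot: [0.0, 0.878, 0.478, 0.0]
wrist_force: [0.1, -1.0, -0.6]
grip_width: 0.344
grasp_force: 0.0
```

Emit:
arm_command:
  steps:
    - {"grip": 1, "translation": [0, 0, -0.1], "rotation": [0, 0, 0]}
    - {"grip": 1, "translation": [0, 0, 0], "rotation": [0, 0, 0]}
    - {"grip": 1, "translation": [0, 0, 0], "rotation": [0, 0, 0]}
    - {"grip": 1, "translation": [0, 0, 0], "rotation": [0, 0, 0]}
    - {"grip": 1, "translation": [0, 0, 0], "rotation": [0, 0, 0]}

```text
time: 17.3
eef_pos: [0.5067, 0.2398, 0.1375]
tool_rot: [-0.0, 0.878, 0.478, -0.0]
wrist_force: [0.3, 0.6, -1.0]
grip_width: 0.112
grasp_force: 25.0
```

Emit:
arm_command:
  steps:
    - {"grip": 1, "translation": [0, 0, 0.5], "rotation": [0, 0, 0]}
    - {"grip": 1, "translation": [0, 0, 1], "rotation": [0, 0, 0]}
    - {"grip": 1, "translation": [0, 0, 1], "rotation": [0, 0, 0]}
    - {"grip": 1, "translation": [0, 0, 1], "rotation": [0, 0, 0]}
    - {"grip": 1, "translation": [0, 0, 1], "rotation": [0, 0, 0]}
    - {"grip": 1, "translation": [0, 0, 0.73], "rotation": [0, 0, 0]}
    - {"grip": 1, "translation": [-0.2, -0.5, 0], "rotation": [0, 0, 0.2]}
    - {"grip": 1, "translation": [-0.27, -0.9, 0], "rotation": [0, 0, 0.2]}
    - {"grip": 1, "translation": [-0.27, -0.9, 0], "rotation": [0, 0, 0.2]}
    - {"grip": 1, "translation": [-0.27, -0.9, 0], "rotation": [0, 0, 0.2]}
    - {"grip": 1, "translation": [-0.27, -0.9, 0], "rotation": [0, 0, 0.2]}
    - {"grip": 1, "translation": [-0.27, -0.9, 0], "rotation": [0, 0, 0.2]}

```text
time: 18.8
eef_pos: [0.4755, 0.1392, 0.2426]
tool_rot: [-0.0, 0.835, 0.55, -0.0]
wrist_force: [-0.0, 0.4, -0.8]
grip_width: 0.112
grasp_force: 25.0
```

Emit:
arm_command:
  steps:
    - {"grip": 1, "translation": [-0.27, -0.9, 0], "rotation": [0, 0, 0.2]}
    - {"grip": 1, "translation": [-0.27, -0.9, 0], "rotation": [0, 0, 0.2]}
    - {"grip": 1, "translation": [-0.27, -0.9, 0], "rotation": [0, 0, 0.2]}
    - {"grip": 1, "translation": [-0.27, -0.9, 0], "rotation": [0, 0, 0.2]}
    - {"grip": 1, "translation": [-0.27, -0.9, 0], "rotation": [0, 0, 0.2]}
    - {"grip": 1, "translation": [-0.27, -0.9, 0], "rotation": [0, 0, 0.2]}
    - {"grip": 1, "translation": [-0.27, -0.9, 0], "rotation": [0, 0, 0.2]}
    - {"grip": 1, "translation": [-0.27, -0.9, 0], "rotation": [0, 0, 0.2]}
    - {"grip": 1, "translation": [-0.27, -0.9, 0], "rotation": [0, 0, 0.2]}
    - {"grip": 1, "translation": [-0.25, -0.9, 0], "rotation": [0, 0, 0.2]}
    - {"grip": 1, "translation": [0, -0.9, 0], "rotation": [0, 0, 0.2]}
    - {"grip": 1, "translation": [0, -0.3, 0], "rotation": [0, 0, 0.2]}

```text
time: 20.3
eef_pos: [0.4221, -0.065, 0.2427]
tool_rot: [0.0, 0.732, 0.681, -0.0]
wrist_force: [-0.0, 0.5, -1.1]
grip_width: 0.113
grasp_force: 25.0
```

Emit:
arm_command:
  steps:
    - {"grip": 1, "translation": [0, 0, 0], "rotation": [0, 0, 0.12]}
    - {"grip": 1, "translation": [0, 0, 0], "rotation": [0, 0, 0]}
    - {"grip": 1, "translation": [0, 0, 0], "rotation": [0, 0, 0]}

```text
time: 20.68
eef_pos: [0.4222, -0.0638, 0.2423]
tool_rot: [-0.0, 0.726, 0.688, 0.0]
wrist_force: [0.5, -0.1, -1.5]
grip_width: 0.109
grasp_force: 25.0
```

```bash
python3 - <<'E'
from tree import *
s=arm.sense(); print(s['eef_pos'],s['tool_rot'],s['grip_width'],s['time'])
for n in('side','top'):
    im,d=optics.capture(n); save('t_'+n+'.png',cv2.resize(im[120:270,250:400],(600,600)))
    P=tree(n,im,d);q=fit(P);print(q[:2],np.degrees(q[2])%90,len(P))
    hsv=cv2.cvtColor(im,cv2.COLOR_RGB2HSV)
    r,c=np.nonzero(((hsv[...,0]<8)|(hsv[...,0]>172))&(hsv[...,1]>150)&(d>0)); W=world(n,d,r,c)
    w=W[(np.hypot(W[:,0]-s['eef_pos'][0],W[:,1]-s['eef_pos'][1])<.06)]; 
    if len(w): print(n,'pot',len(w),w.min(0),w.max(0)); t=w[w[:,2]>w[:,2].max()-.008]; print(cv2.minEnclosingCircle(t[:,:2].astype(np.float32)))
E
```

```text
[ 0.42224176 -0.06380067  0.24234611] [-6.04636872e-05  7.25907815e-01  6.87792003e-01  2.34528964e-05] 0.10926650583006998 20.675
[ 0.57686406 -0.11959532] 86.83962781892785 242
side pot 360 [ 0.39465032 -0.09354257  0.10305802] [ 0.4522946  -0.03461624  0.16968273]
((0.42385557293891907, -0.06303831189870834), 0.03167746961116791)
[ 0.57715207 -0.12092436] 86.73103613009208 129
```

View pics/t_side.png

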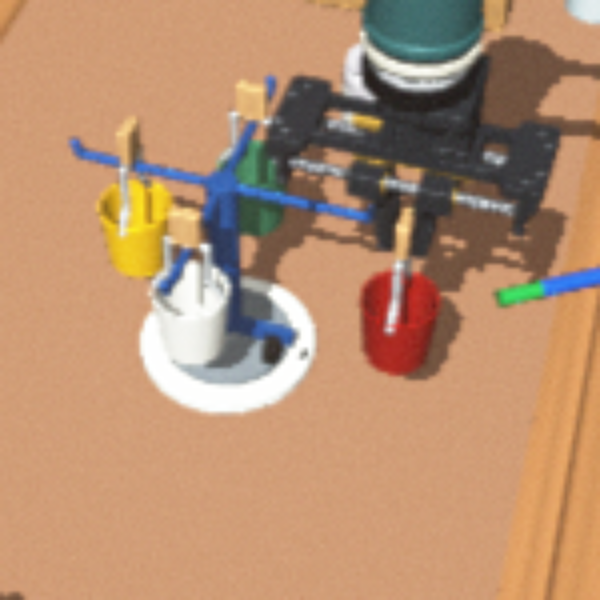

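Emit:
arm_command:
  steps:
    - {"grip": 1, "translation": [-0.14, -0.8, 0], "rotation": [0, 0, 0]}
    - {"grip": 1, "translation": [-0.14, -0.8, 0], "rotation": [0, 0, 0]}
    - {"grip": 1, "translation": [-0.14, -0.8, 0], "rotation": [0, 0, 0]}
    - {"grip": 1, "translation": [0, -0.03, 0], "rotation": [0, 0, 0]}
    - {"grip": 1, "translation": [0, 0, 0], "rotation": [0, 0, 0]}
    - {"grip": 1, "translation": [0, 0, 0], "rotation": [0, 0, 0]}

```text
time: 21.52
eef_pos: [0.4139, -0.1122, 0.2423]
tool_rot: [-0.0, 0.726, 0.688, 0.0]
wrist_force: [-0.3, -0.6, -1.2]
grip_width: 0.108
grasp_force: 25.0
```

Emit:
arm_command:
  steps:
    - {"grip": 1, "translation": [0.5, -0.02, 0], "rotation": [0, 0, 0]}
    - {"grip": 1, "translation": [0.5, -0.02, 0], "rotation": [0, 0, 0]}
    - {"grip": 1, "translation": [0.5, -0.02, 0], "rotation": [0, 0, 0]}
    - {"grip": 1, "translation": [0.5, -0.02, 0], "rotation": [0, 0, 0]}
    - {"grip": 1, "translation": [0.5, -0.02, 0], "rotation": [0, 0, 0]}
    - {"grip": 1, "translation": [0.5, -0.02, 0], "rotation": [0, 0, 0]}
    - {"grip": 1, "translation": [0, 0, 0], "rotation": [0, 0, 0]}

```text
time: 22.4
eef_pos: [0.4746, -0.1152, 0.2423]
tool_rot: [-0.0, 0.726, 0.688, -0.0]
wrist_force: [0.3, 0.2, -1.0]
grip_width: 0.109
grasp_force: 25.0
```

```bash
python3 - <<'E'
from tree import *
s=arm.sense(); print(s['eef_pos'],s['wrist_force'],s['time'])
n='side'
im,d=optics.capture(n); save('u_side.png',cv2.resize(im[120:240,250:370],(600,600)))
P=tree(n,im,d);q=fit(P);print(q[:2],np.degrees(q[2])%90,len(P))
E
```

```text
[ 0.47455695 -0.11523531  0.2422747 ] [ 0.3125889   0.15378486 -1.00445612] 22.4
[ 0.57666614 -0.11977546] 86.87119886253504 254
```

View pics/u_side.png

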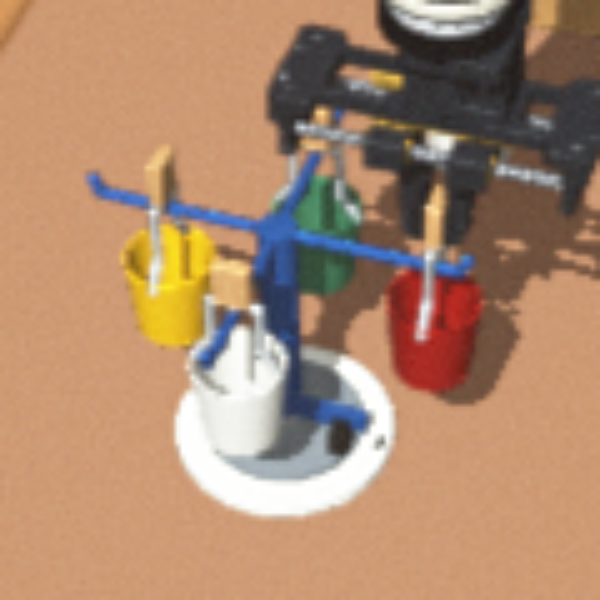

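The branch tip now shows through the handle at (465,262) and the tree hasn't turned. I'll move further in and start lowering.

Emit:
arm_command:
  steps:
    - {"grip": 1, "translation": [0.5, -0.02, 0], "rotation": [0, 0, 0]}
    - {"grip": 1, "translation": [0.5, -0.02, 0], "rotation": [0, 0, 0]}
    - {"grip": 1, "translation": [0.35, -0.02, 0], "rotation": [0, 0, 0]}
    - {"grip": 1, "translation": [0, 0, -0.2], "rotation": [0, 0, 0]}
    - {"grip": 1, "translation": [0, 0, -0.2], "rotation": [0, 0, 0]}
    - {"grip": 1, "translation": [0, 0, -0.15], "rotation": [0, 0, 0]}
    - {"grip": 1, "translation": [0, 0, -0.1], "rotation": [0, 0, 0]}
    - {"grip": 1, "translation": [0, 0, 0], "rotation": [0, 0, 0]}

```text
time: 23.45
eef_pos: [0.5006, -0.1163, 0.2291]
tool_rot: [-0.0, 0.726, 0.688, -0.0]
wrist_force: [-0.6, 0.1, -1.7]
grip_width: 0.107
grasp_force: 25.0
```

Emit:
arm_command:
  steps:
    - {"grip": 1, "translation": [0, 0, -0.07], "rotation": [0, 0, 0]}
    - {"grip": 1, "translation": [0, 0, 0], "rotation": [0, 0, 0]}

```text
time: 23.7
eef_pos: [0.5008, -0.1163, 0.2279]
tool_rot: [-0.0, 0.726, 0.688, -0.0]
wrist_force: [-0.5, 0.3, -1.4]
grip_width: 0.114
grasp_force: 25.0
```

Emit:
arm_command:
  steps:
    - {"grip": 1, "translation": [0, 0, -0.07], "rotation": [0, 0, 0]}
    - {"grip": 1, "translation": [0, 0, 0], "rotation": [0, 0, 0]}

```text
time: 23.95
eef_pos: [0.5008, -0.1163, 0.2264]
tool_rot: [-0.0, 0.726, 0.688, -0.0]
wrist_force: [-0.2, -0.1, -1.0]
grip_width: 0.112
grasp_force: 25.0
```

Emit:
arm_command:
  steps:
    - {"grip": 1, "translation": [0, 0, -0.05], "rotation": [0, 0, 0]}
    - {"grip": 1, "translation": [0, 0, 0], "rotation": [0, 0, 0]}

```text
time: 24.2
eef_pos: [0.5008, -0.1163, 0.2254]
tool_rot: [-0.0, 0.726, 0.688, -0.0]
wrist_force: [0.1, 0.6, -1.6]
grip_width: 0.113
grasp_force: 25.0
```

Emit:
arm_command:
  steps:
    - {"grip": 1, "translation": [0, 0, -0.05], "rotation": [0, 0, 0]}
    - {"grip": 1, "translation": [0, 0, 0], "rotation": [0, 0, 0]}

```text
time: 24.45
eef_pos: [0.501, -0.1164, 0.2249]
tool_rot: [0.0, 0.726, 0.688, 0.0]
wrist_force: [-0.9, 0.8, 1.0]
grip_width: 0.114
grasp_force: 25.0
```

Emit:
arm_command:
  steps:
    - {"grip": 0.85, "translation": [0, 0, 0], "rotation": [0, 0, 0]}
    - {"grip": 0.7, "translation": [0, 0, 0], "rotation": [0, 0, 0]}
    - {"grip": 0.5, "translation": [0, 0, 0], "rotation": [0, 0, 0]}
    - {"grip": 0.3, "translation": [0, 0, 0], "rotation": [0, 0, 0]}
    - {"grip": 0.3, "translation": [0, 0, 0], "rotation": [0, 0, 0]}
    - {"grip": 0.3, "translation": [0, 0, 0.3], "rotation": [0, 0, 0]}
    - {"grip": 0.3, "translation": [0, 0, 0.5], "rotation": [0, 0, 0]}
    - {"grip": 0.3, "translation": [0, 0, 1], "rotation": [0, 0, 0]}
    - {"grip": 0.3, "translation": [0, 0, 1], "rotation": [0, 0, 0]}
    - {"grip": 0.3, "translation": [0, 0, 1], "rotation": [0, 0, 0]}
    - {"grip": 0.3, "translation": [0, 0, 1], "rotation": [0, 0, 0]}
    - {"grip": 0.3, "translation": [0, 0, 0], "rotation": [0, 0, 0]}

```text
time: 25.95
eef_pos: [0.502, -0.1167, 0.3231]
tool_rot: [0.002, 0.726, 0.688, 0.001]
wrist_force: [-0.2, 0.2, -0.2]
grip_width: 0.35
grasp_force: 0.0
```

Emit:
arm_command:
  steps:
    - {"grip": 0.3, "translation": [-1, 0, 0], "rotation": [0, 0, 0]}
    - {"grip": 0.3, "translation": [-1, 0, 0], "rotation": [0, 0, 0]}
    - {"grip": 0.3, "translation": [-1, 0, 0], "rotation": [0, 0, 0]}
    - {"grip": 0.3, "translation": [0, 0, 0], "rotation": [0, 0, 0]}
    - {"grip": 0.3, "translation": [0, 0, 0], "rotation": [0, 0, 0]}
    - {"grip": 0.3, "translation": [0, 0, 0], "rotation": [0, 0, 0]}
    - {"grip": 0.3, "translation": [0, 0, 0], "rotation": [0, 0, 0]}
    - {"grip": 0.3, "translation": [0, 0, 0], "rotation": [0, 0, 0]}

```text
time: 26.95
eef_pos: [0.4411, -0.1163, 0.3204]
tool_rot: [-0.0, 0.726, 0.688, -0.0]
wrist_force: [-0.2, -0.7, -0.8]
grip_width: 0.353
grasp_force: 0.0
```

```bash
python3 - <<'E'
from tree import *
s=arm.sense(); print(s['eef_pos'],s['wrist_force'],s['time'],s['grip_width'])
for k in range(2):
    n='side'
    im,d=optics.capture(n)
    P=tree(n,im,d);q=fit(P);print(q[:2],np.degrees(q[2])%90,len(P))
    hsv=cv2.cvtColor(im,cv2.COLOR_RGB2HSV)
    r,c=np.nonzero(((hsv[...,0]<8)|(hsv[...,0]>172))&(hsv[...,1]>150)&(d>0)); W=world(n,d,r,c)
    w=W[(np.hypot(W[:,0]-.501,W[:,1]+.116)<.06)]; print(w.min(0),w.max(0)); t=w[w[:,2]>w[:,2].max()-.008]; print(cv2.minEnclosingCircle(t[:,:2].astype(np.float32)))
save('v_side.png',cv2.resize(im[120:240,250:370],(600,600)))
E
```

```text
[ 0.44111646 -0.11632651  0.32041086] [-0.20455017 -0.70993386 -0.79767075] 26.95 0.35341654181275783
[ 0.57665731 -0.11954105] 86.91688794798567 245
[ 0.47390955 -0.17370771  0.00384687] [ 0.53146067 -0.0870767   0.15149068]
((0.5021600127220154, -0.11611364036798477), 0.030935708433389664)
[ 0.57695574 -0.11951279] 86.82284343530506 244
[ 0.47327248 -0.14723991  0.088558  ] [ 0.53145009 -0.08629456  0.15244977]
((0.5017248392105103, -0.11725376546382904), 0.030678624287247658)
```

View pics/v_side.png

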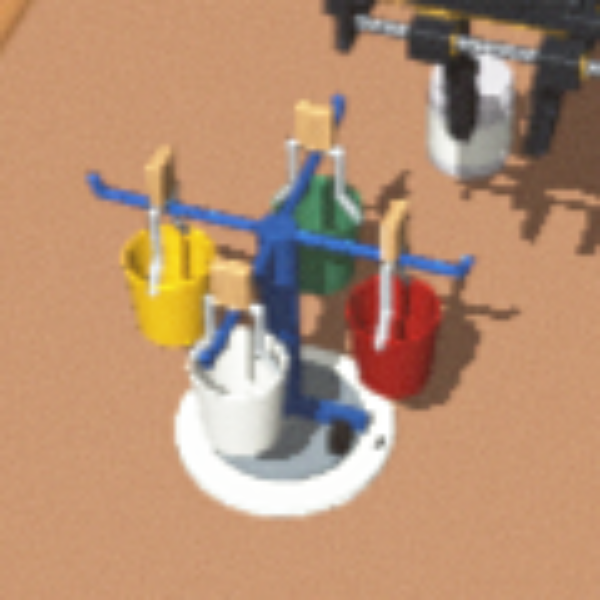

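The red pot at (395,310) hangs upright and still on the front branch. The gripper is clear of it.

```bash
python3 -c "
from cell import arm
print(arm.close_job())"
```

```text
the job is handed in; nothing more can be done
None
```

The job is handed in (no verdict came back): I turned the tree until its empty branch pressed the stop at about 10 N for over 0.5 s, let it go, and left the middle-sized red pot hanging upright and still on that branch, about 75 mm from the spindle, with the branch facing front.

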